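# Cock the impact tester and load the notched bar

## Task

Make the small spring-hammer impact tester ready for a shot. Swing its hammer up and back by the cross handle, past the hair-trigger catch, ease it forward until the hook holds it and let go, without the hammer ever snapping forward. Then lay the notched steel bar, notch up, across both anvils between their lips, the notch midway between the anvils where the hammer strikes, and let go with the hammer still cocked; leave the two plain steel bars where they lie.

Things in the scene. Friction and masses are not known exactly. Their poses are not given: they have to be found in the camera images.
- tester: The grey spring-hammer impact tester, fixed to the table. Origin: on the table under the hammer's hinge; x points from the anvils to the catch (away from the robot, turned by up to 0.25 rad), y along the hinge shaft, z up. Base plate 120 mm wide (y), 14 mm thick, from 188 mm in front of the origin to 148 mm behind it.
- hammer_hinge (a point): Middle of the hammer's hinge shaft, 85 mm above the tester's origin; axes as the tester. A spring always pulls the hammer forward and down, with about 5 N at the handle when down and 7.5 N when drawn back: let go anywhere but on the hook, it snaps down.
- hammer (a joint): Hammer angle (rad) about y. 0: down, stem level towards -x (start). Grows as it swings up and over to +x: 1.57 upright, 1.85 held by the hook, 2.02 back stop. A pin behind the stem lifts the catch from about 1.65 on and is past the hook at about 1.87, where the catch drops; let forward from there, the hammer comes to rest on the hook at about 1.85.
- hammer_handle (a point): Middle of the hammer's cross handle, a round bar along y at the end of the stem, 165 mm from the hinge (85 mm above the table when down, 244 mm when cocked), 160 mm long. Each half has a black sleeve 15 mm thick, 20 to 76 mm from the middle, that turns freely on the bar: grip it there, about 46 mm out. The 14 mm wide stem meets it in the middle.
- catch (a joint): Lift (rad) of the steel catch lever on its post behind the hinge: 0 at rest or hooked; the passing pin lifts it by about 0.1. A hair trigger: only about 0.02 N m keeps it down; lifting the hook by 0.1, or half a newton on the trigger pad, fires a cocked hammer.
- trigger_pad (a point): Top of the trigger pad, 26 mm wide, on the rear end of the catch lever, 154 mm behind the hinge and 95 mm above the table; not to be touched. From here the lever, 14 mm wide and midway across the tester, runs up over its pivot to the hook, whose tip is 44 mm behind the hinge and 180 mm above the table.
- nest (a point): Where the middle of the test bar's underside belongs, bar along y: between the two dark anvils, 130 mm before the hinge, level with their tops, 36 mm above the table; axes as the tester. Anvils carry the bar 22 to 55 mm either side; lips 6 mm high leave 25 mm in x. The 44 mm gap between them is open down to 14 mm above the table: fingers fit beside the bar. The lowered hammer fills the place.
- test_bar: The notched steel test bar, 16 mm wide (x), 100 mm long (y), 20 mm high (z), about 0.24 kg; a square notch 12 mm wide and 7 mm deep runs across the middle of its top. Origin: middle of the underside. It lies on the table, notch up, to the right of the tester, in a row with two plain bars.
- long_bar: Plain steel bar without notch, 18 mm wide (x), 125 mm long (y), 26 mm high; a bystander. Origin: middle of the underside.
- short_bar: Plain steel bar without notch, 18 mm wide (x), 80 mm long (y), 26 mm high; a bystander. Origin: middle of the underside.
Things that resemble listed ones, but are neither listed nor needed, are in the scene too. Leave any green, orange or purple look-alike of the test_bar alone.

How it is judged:
By the outcome, as a careful person would: the job done as asked, in the order asked, and still so for the second after the job is handed in, with the robot touching nothing.
It also fails if it takes over 64 s, if anything falls off the work surface, if the arm or the gripper's body presses on something with over 40 N, if the wrist force passes 120 N, or if a joint passes its speed limit or range.

## Robot

A 7-joint arm with a two-finger parallel gripper is mounted at the origin on a cart in front of the work surface, level with it; the furniture and walls round the work are solid. World frame = base frame: x ahead of the robot, y to its left, z up, the work surface at z = 0. Lengths are in mm, angles in rad, forces in N, time in s.
With the tool pointing down it reaches from about 425 to 875 mm from the base axis. Payload 8.4 kg.
Tool frame: the origin (TCP) lies at the very end of the fingers, on their centre line; the grasp point (between the pads) lies robot.tcp_to_grasp behind it (robot.tcp_to_grasp is the distance from the TCP to the grasp point, in mm); z points along the fingers, y is the line along which they close (so a half turn about z gives the same grasp; the last joint's range is limited). The gripper opens to 85 mm and grips with 20 to 120 N. Pads are 22 mm wide; open, the fingers measure 114 mm over their backs; the gripper's body (76 mm by 85 mm) begins 54 mm behind the grasp point. The pads swing forward as they close: fully open they stand 13 mm farther back than shut.
Start: joints at [1.131, 0.333, 0.04, 1.465, -0.013, 1.343, -0.059], TCP at [217.233, -612.596, 231.308] pointing down, gripper open.
Joint ranges: [-2.58, 2.58], [-0.38, 2.09], [-1.3, 1.39], [0.25, 2.4], [-1.5, 4.64], [0.08, 2.09], [-2.65, 2.65]. Speed limits (rad/s): [2.22, 2.22, 2.79, 2.79, 3.14, 3.14, 3.14].

## Interface

Orientations are given as a rotation vector (axis times angle).
In Python, from plant import monitor, optics, workorder, robot gives the robot as it stands.
- The arm moves only by the shell command python3 -m creep 'ROWS' [FORCE]. ROWS is JSON, a list of rows, each a list of 7 numbers: the shift along the tool's x, y, z in m, then the turn, a rotation vector about the tool's x, y, z in rad, then the opening, from 0 (shut) to 1 (fully open). In form: [[x, y, z, rx, ry, rz, grip], ...]. A call has 1 to 10 rows; each row shifts and turns the commanded pose from where the row before left it, along the tool's axes as they then stand; what a row does not reach is not made up. A row lasts 1/10 s, in which the tool goes at most 50 mm and 8.59 degrees, less where a joint would pass 70% of its speed; a pose out of reach is approached as far as the arm can. A call with a gripper value outside its range is refused whole. The fingers move at their own pace and stop on an object; FORCE is the grip in N (left out, the last holds). Time passes only in rows, so rows that do not move let the fingers close. It gives the time, the measured TCP pose, the force, the opening and the grip force at its end, in the units of the state.
- monitor.get_obs(): the state, without advancing time (a new reading comes with each control period).
- optics.camera(name): name is "scene" or "top" or "wrist"; returns (picture, depth): 384x512x3 uint8, red, green, blue; 384x512 float32, mm along the optical axis (not along the pixel's ray), 0 where there is no reading.
- optics.camera_info(name): a dict with "fx", "fy", "cx", "cy" (pixels), "world_to_cam" (4x4, takes a point from world to camera coordinates). Camera axes: x right, y up, looking along -z (the intrinsics and any distortion apply to the point x, -y, -z); pixel columns grow to the right and rows downward; lengths in mm; the calibration is good to about 2 mm. A picture is of the moment at which its call begins: read the wrist's pose just before it. camera_info takes no time and is no camera call; for the wrist camera it gives the pose at the moment of the call.
- workorder.hand_in(): hands the job in; it is judged then, once.
The state is a dict: "time_s": time; "qpos": joint angles; "qvel": joint speeds; "joint_efforts": joint torques, N m; "tool_pos": TCP position; "orientation": TCP orientation; "ft_force": force on the tool from outside, world axes, zero at the start; "moment": the same for the moment, N m; "gripper_width": finger opening in mm; "finger_force": force on a finger pad.
Only numpy, scipy, OpenCV 4.12 (cv2) and the standard library are available. Lean on these libraries where they do the work, as an engineer would, in place of code of your own. Each camera call takes 0.05 s, during which the arm holds its last target. There are 200 camera calls.

## Working session

There is one attempt and no reset: what is moved stays moved. The work goes in short steps, Python scripts to look and compute and a shell command to move; the robot and the scene stay as the last step left them, time stands still between calls to the robot, and variables do not carry over. Pictures are saved under pics/ and viewed, at most 10 in all, crops included, and the job is handed in when it is done.

```bash
ls; mkdir -p pics; cat > h.py <<'E'
import numpy as np,cv2
from scipy.spatial.transform import Rotation as R
from plant import monitor,optics,workorder,robot
def cloud(name):
    ci=optics.camera_info(name); im,d=optics.camera(name)
    v,u=np.mgrid[0:384,0:512]
    P=np.stack([(u-ci['cx'])/ci['fx']*d,-(v-ci['cy'])/ci['fy']*d,-d,np.ones_like(d)],-1)
    W=P@np.linalg.inv(np.array(ci['world_to_cam'])).T
    W=W[...,:3]; W[d==0]=np.nan
    return im,W,ci
E
python3 - <<'E'
from h import *
o=monitor.get_obs(); print({k:np.round(v,3) for k,v in o.items()},robot.tcp_to_grasp)
ims=[]
for n in('scene','top'):
    im,W,ci=cloud(n); print(n,{k:v for k,v in ci.items() if k!='world_to_cam'},np.round(np.linalg.inv(np.array(ci['world_to_cam'])),2).tolist())
    np.savez(f'pics/{n}.npz',im=im,W=W); cv2.imwrite(f'pics/{n}0.png',cv2.resize(im[...,::-1],(800,600)))
E
```

```text
pics
{'time_s': np.float64(0.0), 'qpos': array([ 1.131,  0.334,  0.04 ,  1.466, -0.013,  1.343, -0.058]), 'qvel': array([ 0.001, -0.002,  0.002, -0.   ,  0.   ,  0.002,  0.001]), 'joint_efforts': array([ 1.0000e-03, -6.5856e+01,  1.3660e+00, -4.0556e+01,  1.7000e-02,
        1.3000e-02,  0.0000e+00]), 'tool_pos': array([ 217.068, -612.184,  230.398]), 'orientation': array([-3.095e+00, -5.320e-01,  1.000e-03]), 'ft_force': array([0.763, 0.027, 0.254]), 'moment': array([-0.036,  0.014,  0.016]), 'finger_force': np.float64(0.0), 'gripper_width': np.float64(85.272)} 18.700000000000003
scene {'fx': 413.64807832509825, 'fy': 413.64807832509825, 'cx': 250.23987552710958, 'cy': 193.12098902053896} [[-0.83, 0.31, -0.47, 109.81], [-0.56, -0.44, 0.7, 534.45], [0.01, 0.84, 0.54, 621.99], [0.0, 0.0, 0.0, 1.0]]
top {'fx': 385.5458432565816, 'fy': 385.5458432565816, 'cx': 253.20632588027797, 'cy': 189.37840913141275} [[0.03, 1.0, -0.05, 505.6], [-1.0, 0.03, -0.02, -133.16], [-0.02, 0.05, 1.0, 1030.98], [0.0, 0.0, 0.0, 1.0]]
```

View pics/top0.png

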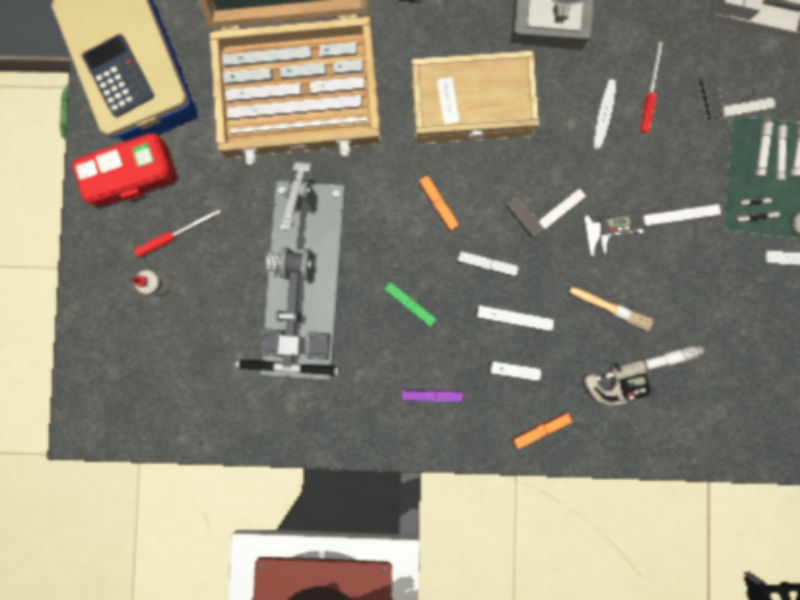

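View pics/scene0.png

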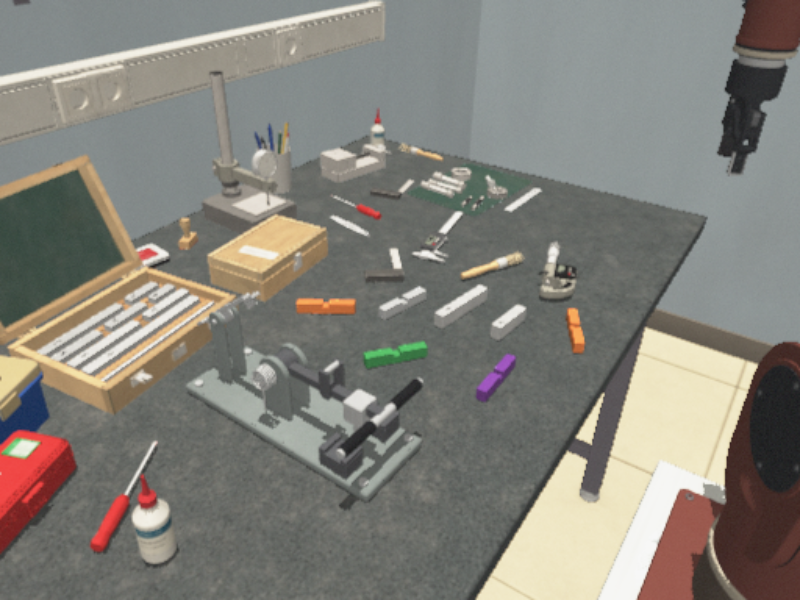

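The top view (800×600) shows the tester at about (300,280), hammer down, with its handle from (237,364) to (337,371). The grey bars are at (488,263) with a notch, (515,318) long and plain, and (516,371) short and plain. The green, orange and purple notched bars are look-alikes. The test bar is therefore the steel one at (488,263). I'll measure next and make a crop to confirm.

```bash
python3 - <<'E'
from h import *
z=np.load('pics/top.npz'); im,W=z['im'],z['W']
s=lambda u,v:(int(u*.64),int(v*.64))
def rect(m,name):
    p=W[m][:,:2].astype(np.float32); p=p[np.isfinite(p).all(1)]
    c,wh,a=cv2.minAreaRect(p); print(name,len(p),np.round(c,1),np.round(wh,1),round(a,1))
Z=W[...,2]
vv,uu=np.mgrid[0:384,0:512]
def box(u0,u1,v0,v1): return (uu>u0*.64)&(uu<u1*.64)&(vv>v0*.64)&(vv<v1*.64)
b=box(225,355,150,390)
print('table z',np.nanmedian(Z[box(360,380,330,370)]))
rect(b&(Z>8)&(Z<19),'plate')
rect(b&(Z>75)&(Z<105)&box(225,350,345,385),'handle')
rect(box(225,350,350,385)&(im.max(-1)<60)&(Z>60),'sleeve dark')
g=im.astype(int); white=(g.min(-1)>110)
for n,bb in dict(test=box(445,530,240,285),long=box(465,565,295,340),short=box(480,550,355,390)).items():
    rect(bb&(Z>10),n); print(np.nanmedian(Z[bb&white]))
    m=(bb&white).astype(np.uint8); 
    # rays onto top plane
    ci=optics.camera_info('top');T=np.linalg.inv(np.array(ci['world_to_cam']))
    h=20 if n=='test' else 26
    ys,xs=np.nonzero(m); d=np.stack([(xs-ci['cx'])/ci['fx'],-(ys-ci['cy'])/ci['fy'],-np.ones(len(xs))],1)@T[:3,:3].T
    P=T[:3,3]+d*((h-T[2,3])/d[:,2])[:,None]
    c,wh,a=cv2.minAreaRect(P[:,:2].astype(np.float32)); print('  ray',np.round(c,1),np.round(wh,1),round(a,1), P.mean(0).round(1))
a=cv2.resize(im[140:260,140:360,::-1],(770,420),interpolation=cv2.INTER_CUBIC); cv2.imwrite('pics/crop1.png',a)
E
```

```text
table z -1.1683968904275162
plate 3527 [613.   56.9] [406.9 190.5] 11.1
handle 503 [452.5  56.5] [159.9  42.5] 88.0
sleeve dark 194 [439.7  57.4] [145.1  13.2] 88.1
test 238 [ 618.  -262.5] [99.9 16.6] 76.5
17.295154084122032
  ray [ 617.9 -261.2] [105.3  21.8] 77.3 [ 618.1 -261.9   20. ]
long 346 [ 527.  -308.4] [124.5  18.1] 80.9
23.838766750508455
  ray [ 527.6 -307.5] [130.9  24.5] 80.2 [ 527.5 -307.4   26. ]
short 224 [ 439.8 -310.6] [79.5 18. ] 83.0
23.81803831678542
  ray [ 439.9 -310.4] [84.2 22.9] 82.7 [ 440.  -310.4   26. ]
```

View pics/crop1.png

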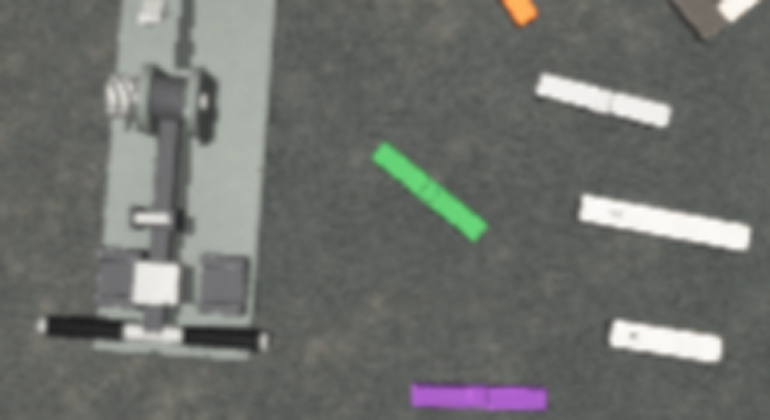

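The crop shows the notched steel bar at crop (605,100), with the notch visible mid-length. The bars at (665,222) and (665,340) are plain. The test bar is confirmed at world (618,-262), long axis about 77°. I'll drive to above the left sleeve.

```bash
cat >> h.py <<'E'
def Rdown(ydeg):  # tool z down, tool y at world angle ydeg
    a=np.radians(ydeg); y=np.array([np.cos(a),np.sin(a),0]); z=np.array([0,0,-1.]); return np.stack([np.cross(y,z),y,z],1)
def plan(pos,Rt,n,start=None):
    o=monitor.get_obs(); p0=np.array(o['tool_pos']); R0=R.from_rotvec(o['orientation']).as_matrix()
    if start: p0,R0=np.array(start[0],float),start[1]
    rel=R.from_matrix(R0.T@Rt).as_rotvec(); r=rel/n; P=R0.T@(np.array(pos)-p0)/1000
    S=sum(np.linalg.matrix_power(R.from_rotvec(r).as_matrix(),k) for k in range(n))
    p=np.linalg.solve(S,P); print(n,'x row',np.round(p,4),np.round(r,4),'|p|mm',round(np.linalg.norm(p)*1e3,1),'turn deg',np.degrees(np.linalg.norm(r)).round(2))
def st():
    o=monitor.get_obs(); Rm=R.from_rotvec(o['orientation']).as_matrix()
    print('t',round(float(o['time_s']),2),'pos',np.round(o['tool_pos'],1),'ydir',round(np.degrees(np.arctan2(Rm[1,1],Rm[0,1])),2),'zdir',np.round(Rm[:,2],3),'F',np.round(o['ft_force'],1),'w',round(float(o['gripper_width']),1),'ff',round(float(o['finger_force']),1),'q',np.round(o['qpos'],2))
E
python3 - <<'E'
from h import *
st(); plan([445,103,215],Rdown(-2),20); plan([560,-220,240],Rdown(-30),10)
E
```

```text
t 0.1 pos [ 217.1 -612.2  230.5] ydir -70.48 zdir [-0.001  0.001 -1.   ] F [ 0.4 -0.5  0.5] w 85.3 ff 0.0 q [ 1.13  0.33  0.04  1.47 -0.01  1.34 -0.06]
20 x row [ 0.0374 -0.0138  0.0008] [-0.0001 -0.     -0.0598] |p|mm 39.9 turn deg 3.42
10 x row [ 0.0522 -0.0102 -0.0009] [-0.0001 -0.     -0.0706] |p|mm 53.2 turn deg 4.05
```

```bash
python3 -m creep '[[0.0374,-0.0138,0.0008,0,0,-0.06,1],[0.0374,-0.0138,0.0008,0,0,-0.06,1],[0.0374,-0.0138,0.0008,0,0,-0.06,1],[0.0374,-0.0138,0.0008,0,0,-0.06,1],[0.0374,-0.0138,0.0008,0,0,-0.06,1],[0.0374,-0.0138,0.0008,0,0,-0.06,1],[0.0374,-0.0138,0.0008,0,0,-0.06,1],[0.0374,-0.0138,0.0008,0,0,-0.06,1],[0.0374,-0.0138,0.0008,0,0,-0.06,1],[0.0374,-0.0138,0.0008,0,0,-0.06,1]]' 40
python3 -c "
from h import *
st(); plan([445,103,215],Rdown(-2),10)"
```

```text
time_s: 1.1
tool_pos: [441.5, -288.2, 223.0]
orientation: [-2.798, -1.427, 0.0]
ft_force: [1.1, 0.7, 0.1]
gripper_width: 85.3
finger_force: 0.0
t 1.1 pos [ 441.5 -288.2  223. ] ydir -35.95 zdir [-0.  0. -1.] F [1.1 0.7 0.1] w 85.3 ff 0.0 q [ 0.75  0.11 -0.28  1.76  0.03  1.28 -0.16]
10 x row [ 0.0373 -0.0137  0.0008] [-0.     -0.     -0.0592] |p|mm 39.7 turn deg 3.39
```

```bash
python3 -m creep '[[0.0374,-0.0138,0.0008,0,0,-0.06,1],[0.0374,-0.0138,0.0008,0,0,-0.06,1],[0.0374,-0.0138,0.0008,0,0,-0.06,1],[0.0374,-0.0138,0.0008,0,0,-0.06,1],[0.0374,-0.0138,0.0008,0,0,-0.06,1],[0.0374,-0.0138,0.0008,0,0,-0.06,1],[0.0374,-0.0138,0.0008,0,0,-0.06,1],[0.0374,-0.0138,0.0008,0,0,-0.06,1],[0.0374,-0.0138,0.0008,0,0,-0.06,1],[0.0374,-0.0138,0.0008,0,0,-0.06,1],[0,0,0,0,0,0,1]]' 2>&1 | tail -3
python3 -m creep '[[0.0374,-0.0138,0.0008,0,0,-0.06,1],[0.0374,-0.0138,0.0008,0,0,-0.06,1],[0.0374,-0.0138,0.0008,0,0,-0.06,1],[0.0374,-0.0138,0.0008,0,0,-0.06,1],[0.0374,-0.0138,0.0008,0,0,-0.06,1],[0.0374,-0.0138,0.0008,0,0,-0.06,1],[0.0374,-0.0138,0.0008,0,0,-0.06,1],[0.0374,-0.0138,0.0008,0,0,-0.06,1],[0.0374,-0.0138,0.0008,0,0,-0.06,1],[0.0374,-0.0138,0.0008,0,0,-0.06,1]]'
python3 -c "
from h import *
st()"
```

```text
$: bad value
time_s: 2.1
tool_pos: [443.0, 104.4, 215.1]
orientation: [-2.252, -2.191, 0.0]
ft_force: [0.5, -0.2, -0.2]
gripper_width: 85.5
finger_force: 0.0
t 2.1 pos [443.  104.4 215.1] ydir -1.58 zdir [-0. -0. -1.] F [ 0.5 -0.2 -0.2] w 85.5 ff 0.0 q [ 0.36 -0.03 -0.67  1.91 -0.02  1.26 -0.33]
```

```bash
python3 - <<'E'
from h import *
im,W,ci=cloud('wrist'); np.savez('pics/w1.npz',im=im,W=W); cv2.imwrite('pics/w1.png',cv2.resize(im[...,::-1],(640,480)))
T=np.linalg.inv(np.array(ci['world_to_cam']));print(T.round(2).tolist())
Z=W[...,2]; dark=(im.max(-1)<70)&(Z>70)&(Z<105)
n,l,s,c=cv2.connectedComponentsWithStats(dark.astype(np.uint8))
for i in range(1,n):
    if s[i,4]>300:
        p=W[l==i]; r=cv2.minAreaRect(p[:,:2].astype(np.float32)); print(s[i],np.round(r[0],1),np.round(r[1],1),round(r[2],1),'zmax',np.percentile(p[:,2],98).round(1))
E
```

```text
[[1.0, 0.03, 0.01, 445.39], [-0.03, 0.96, 0.28, 175.4], [0.0, -0.28, 0.96, 357.07], [0.0, 0.0, 0.0, 1.0]]
[244 157  14  52 666] [441.8 105.8] [54.3 13.6] 88.1 zmax 92.1
[243 244  13  43 527] [437.3   9.1] [54.2 14.2] 88.5 zmax 92.2
```

View pics/w1.png

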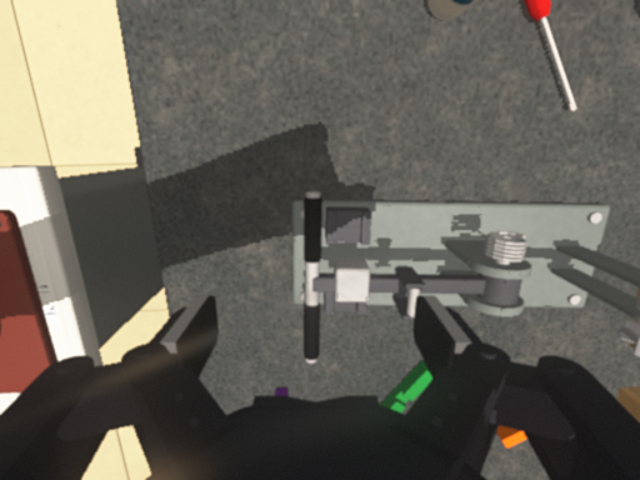

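The wrist picture (640×480) shows the handle vertical at u≈312, v 190–360, the near-left sleeve at (312,225) and the hinge at (500,283). I'll compute the descent and the arc rows.

```bash
python3 - <<'E'
from h import *
z=np.load('pics/w1.npz'); W=z['W']; im=z['im']; Z=W[...,2]
m=(Z>9)&(Z<19)&(W[...,0]<800)&(W[...,0]>400)&(W[...,1]>-30)&(W[...,1]<140)
# plate's left (+y) edge: max y per x bin
p=W[m]; xs=np.arange(440,740,10); e=[(x,p[(abs(p[:,0]-x)<5)][:,1].max()) for x in xs if (abs(p[:,0]-x)<5).sum()>5]
e=np.array(e); f=np.polyfit(e[:,0],e[:,1],1); print('plate edge yaw',np.degrees(np.arctan(f[0])),'res',np.std(e[:,1]-np.polyval(f,e[:,0])),'edge y at 604',np.polyval(f,604), p[:,0].min())
m=(Z>95)&(Z<125)&(W[...,0]<680)&(W[...,0]>540)&(W[...,1]>0)&(W[...,1]<100)
p=W[m]; print('hinge cheeks',len(p),p.min(0),p.max(0))
st(); plan([441.6,104,66],Rdown(-2.4),6)
for k in range(0,25):
    a=k*.08
    if k: print(k,round(k*.08,2),'dy',round(165*(np.cos(a-.08)-np.cos(a)),1),'dz',round(-165*(np.sin(a)-np.sin(a-.08)),1),end=' | ')
E
```

```text
plate edge yaw -2.2375294367782264 res 0.2525917639716484 edge y at 604 110.55597991502455 416.3476193427642
hinge cheeks 1406 [583.52046959  29.30664019  95.00896958] [623.65605423  94.57896641 105.32941883]
t 2.15 pos [441.  111.2 215.4] ydir -0.96 zdir [-0.     0.002 -1.   ] F [-3.9  6.4 -0.1] w 85.5 ff 0.0 q [ 0.36 -0.03 -0.68  1.91 -0.02  1.26 -0.33]
6 x row [-0.0012  0.0001  0.0249] [-0.0001 -0.0003  0.0042] |p|mm 24.9 turn deg 0.24
1 0.08 dy 0.5 dz -13.2 | 2 0.16 dy 1.6 dz -13.1 | 3 0.24 dy 2.6 dz -12.9 | 4 0.32 dy 3.6 dz -12.7 | 5 0.4 dy 4.6 dz -12.4 | 6 0.48 dy 5.6 dz -11.9 | 7 0.56 dy 6.6 dz -11.5 | 8 0.64 dy 7.5 dz -10.9 | 9 0.72 dy 8.3 dz -10.3 | 10 0.8 dy 9.1 dz -9.6 | 11 0.88 dy 9.8 dz -8.8 | 12 0.96 dy 10.5 dz -8.0 | 13 1.04 dy 11.1 dz -7.1 | 14 1.12 dy 11.6 dz -6.2 | 15 1.2 dy 12.1 dz -5.3 | 16 1.28 dy 12.5 dz -4.3 | 17 1.36 dy 12.8 dz -3.3 | 18 1.44 dy 13.0 dz -2.2 | 19 1.52 dy 13.1 dz -1.2 | 20 1.6 dy 13.2 dz -0.1 | 21 1.68 dy 13.2 dz 0.9 | 22 1.76 dy 13.0 dz 2.0 | 23 1.84 dy 12.9 dz 3.0 | 24 1.92 dy 12.6 dz 4.0 |
```

```bash
python3 -m creep '[[0,0,0,0,0,0.01,1],[0,0,0.02,0,0,0,1],[0,0,0.02,0,0,0,1],[0,0,0.02,0,0,0,1],[0,0,0,0,0,0,1],[0,0,0,0,0,0,1],[0,0,0,0,0,0,1]]' 80 
python3 -c "
from h import *
st();plan([441.6,104,66],Rdown(-2.3),6)"
```

```text
time_s: 2.85
tool_pos: [444.4, 102.6, 156.4]
orientation: [2.266, 2.175, 0.002]
ft_force: [0.5, 0.3, 0.9]
gripper_width: 85.7
finger_force: 0.0
t 2.85 pos [444.4 102.6 156.4] ydir -2.35 zdir [ 0.001  0.    -1.   ] F [0.5 0.3 0.9] w 85.7 ff 0.0 q [ 0.35  0.03 -0.68  1.99  0.02  1.13 -0.38]
6 x row [ 0.0002 -0.0005  0.0151] [ 0.0002 -0.     -0.0001] |p|mm 15.1 turn deg 0.01
```

```bash
python3 -m creep '[[0,-0.001,0.018,0,0,0,1],[0,-0.001,0.018,0,0,0,1],[0,-0.001,0.018,0,0,0,1],[0,0,0.018,0,0,0,1],[0,0,0.018,0,0,0,1],[0,0,0,0,0,0,1],[0,0,0,0,0,0,0.15],[0,0,0,0,0,0,0],[0,0,0,0,0,0,0],[0,0,0,0,0,0,0]]' 80 
python3 -m creep '[[0,0,0,0,0,0,0],[0,0,0,0,0,0,0],[0,0,0,0,0,0,0],[0,0,0,0,0,0,0]]' 80 
python3 -c "
from h import *
st()"
```

```text
time_s: 3.85
tool_pos: [441.2, 103.0, 66.0]
orientation: [2.265, 2.176, 0.001]
ft_force: [0.2, 0.9, -0.2]
gripper_width: 28.4
finger_force: 0.0
time_s: 4.25
tool_pos: [440.6, 103.0, 65.5]
orientation: [2.265, 2.177, -0.0]
ft_force: [-4.2, -0.4, 5.9]
gripper_width: 12.4
finger_force: 78.0
t 4.25 pos [440.6 103.   65.5] ydir -2.29 zdir [-0. -0. -1.] F [-4.2 -0.4  5.9] w 12.4 ff 78.0 q [ 0.32  0.15 -0.68  2.09  0.12  0.94 -0.47]
```

```bash
python3 -m creep '[[0,0.0005,-0.0132,0,0,0,0],[0,0.0016,-0.0131,0,0,0,0],[0,0.0026,-0.0129,0,0,0,0],[0,0.0036,-0.0127,0,0,0,0],[0,0.0046,-0.0124,0,0,0,0],[0,0.0056,-0.0119,0,0,0,0],[0,0,0,0,0,0,0]]' 80 
python3 -c "
from h import *
st()"
```

```text
time_s: 4.95
tool_pos: [459.5, 102.2, 143.0]
orientation: [-2.266, -2.176, 0.001]
ft_force: [-5.6, 0.5, -5.8]
gripper_width: 12.6
finger_force: 78.5
t 4.95 pos [459.5 102.2 143. ] ydir -2.31 zdir [-0. -0. -1.] F [-5.6  0.5 -5.8] w 12.6 ff 78.5 q [ 0.35  0.09 -0.68  1.97  0.06  1.11 -0.4 ]
```

```bash
python3 -m creep '[[0,0.0066,-0.0115,0,0,0,0],[0,0.0075,-0.0109,0,0,0,0],[0,0.0083,-0.0103,0,0,0,0],[0,0.0091,-0.0096,0,0,0,0],[0,0.0098,-0.0088,0,0,0,0],[0,0.0105,-0.008,0,0,0,0],[0,0.0111,-0.0071,0,0,0,0],[0,0.0116,-0.0062,0,0,0,0],[0,0,0,0,0,0,0]]' 80 
python3 -c "
from h import *
st()"
```

```text
time_s: 5.85
tool_pos: [534.8, 99.2, 215.3]
orientation: [-2.266, -2.176, -0.001]
ft_force: [-8.5, 0.8, 2.6]
gripper_width: 13.0
finger_force: 79.4
t 5.85 pos [534.8  99.2 215.3] ydir -2.33 zdir [ 0.     0.001 -1.   ] F [-8.5  0.8  2.6] w 13.0 ff 79.4 q [ 0.33  0.18 -0.66  1.72  0.12  1.28 -0.4 ]
```

```bash
python3 -m creep '[[0,0.0121,-0.0053,0,0,0,0],[0,0.0125,-0.0043,0,0,0,0],[0,0.0128,-0.0033,0,0,0,0],[0,0.013,-0.0022,0,0,0,0],[0,0.0131,-0.0012,0,0,0,0],[0,0,0,0,0,0,0]]' 80 
python3 -c "
from h import *
st()"
```

```text
time_s: 6.45
tool_pos: [598.0, 96.6, 231.1]
orientation: [-2.266, -2.176, -0.001]
ft_force: [-7.6, -0.4, 5.0]
gripper_width: 12.6
finger_force: 79.7
t 6.45 pos [598.   96.6 231.1] ydir -2.32 zdir [ 0.     0.001 -1.   ] F [-7.6 -0.4  5. ] w 12.6 ff 79.7 q [ 0.29  0.31 -0.64  1.55  0.19  1.34 -0.42]
```

```bash
python3 -m creep '[[0,0.0132,-0.0001,0,0,0,0],[0,0.0132,0.0009,0,0,0,0],[0,0.013,0.002,0,0,0,0],[0,0.0129,0.003,0,0,0,0],[0,0.0126,0.004,0,0,0,0],[0,0,0,0,0,0,0],[0,0,0,0,0,0,0]]' 80 
python3 -c "
from h import *
st()"
```

```text
time_s: 7.15
tool_pos: [661.9, 94.0, 221.4]
orientation: [2.266, 2.176, 0.001]
ft_force: [-6.9, -0.1, 3.8]
gripper_width: 12.9
finger_force: 79.7
t 7.15 pos [661.9  94.  221.4] ydir -2.31 zdir [ 0.  0. -1.] F [-6.9 -0.1  3.8] w 12.9 ff 79.7 q [ 0.23  0.44 -0.61  1.4   0.25  1.38 -0.42]
```

```bash
python3 -m creep '[[0,0.005,0.0017,0,0,0,0],[0,0,0,0,0,0,0],[0,0,0,0,0,0,0]]' 80 
python3 -m creep '[[0,-0.004,-0.0015,0,0,0,0],[0,-0.004,-0.0014,0,0,0,0],[0,-0.003,-0.001,0,0,0,0],[0,0,0,0,0,0,0],[0,0,0,0,0,0,0]]' 80 
python3 -m creep '[[0,-0.002,-0.0007,0,0,0,0],[0,0,0,0,0,0,0],[0,0,0,0,0,0,0]]' 80
python3 -m creep '[[0,-0.002,-0.0006,0,0,0,0],[0,0,0,0,0,0,0],[0,0,0,0,0,0,0]]' 80
```

```text
time_s: 7.45
tool_pos: [666.5, 93.8, 219.6]
orientation: [2.265, 2.176, 0.0]
ft_force: [-6.6, -0.0, 3.5]
gripper_width: 12.7
finger_force: 79.6
time_s: 7.95
tool_pos: [655.3, 94.3, 223.6]
orientation: [2.265, 2.176, 0.0]
ft_force: [-4.9, -0.8, 3.7]
gripper_width: 12.2
finger_force: 79.7
time_s: 8.25
tool_pos: [653.4, 94.4, 224.2]
orientation: [2.265, 2.176, 0.0]
ft_force: [-5.7, 0.6, 3.8]
gripper_width: 12.4
finger_force: 79.7
time_s: 8.55
tool_pos: [651.4, 94.5, 224.8]
orientation: [2.265, 2.176, 0.0]
ft_force: [-5.7, -0.7, 4.7]
gripper_width: 12.4
finger_force: 79.7
```

```bash
python3 -m creep '[[0,-0.0015,-0.0004,0,0,0,0],[0,0,0,0,0,0,0],[0,0,0,0,0,0,0]]' 80
python3 -m creep '[[0,-0.0015,-0.0004,0,0,0,0],[0,0,0,0,0,0,0],[0,0,0,0,0,0,0]]' 80
```

```text
time_s: 8.85
tool_pos: [650.5, 94.5, 225.0]
orientation: [2.265, 2.176, 0.001]
ft_force: [-2.6, 0.1, 4.6]
gripper_width: 12.4
finger_force: 79.6
time_s: 9.15
tool_pos: [649.8, 94.5, 225.2]
orientation: [2.265, 2.175, 0.003]
ft_force: [3.8, 1.1, 3.7]
gripper_width: 12.6
finger_force: 79.5
```

```bash
python3 -m creep '[[0,0.0007,0.0002,0,0,0,0],[0,0,0,0,0,0,0],[0,0,0,0,0,0,0.3],[0,0,0,0,0,0,0.6],[0,0,0,0,0,0,0.6],[0,0,0,0,0,0,0.6]]' 20
python3 -m creep '[[0,0,-0.01,0,0,0,0.6],[0,0,-0.03,0,0,0,0.6],[0,0,-0.04,0,0,0,0.6],[0,0,-0.03,0,0,0,0.6],[0,0,0,0,0,0,0.6]]' 20
python3 - <<'E'
from h import *
st()
im,W,ci=cloud('scene'); cv2.imwrite('pics/s2.png',cv2.resize(im[150:330,100:300,::-1],(667,600)))
E
```

```text
time_s: 9.75
tool_pos: [649.3, 94.6, 224.1]
orientation: [-2.265, -2.176, 0.001]
ft_force: [0.1, 0.8, 1.0]
gripper_width: 51.5
finger_force: 0.0
time_s: 10.25
tool_pos: [650.9, 95.5, 340.5]
orientation: [2.262, 2.174, 0.01]
ft_force: [-0.2, -0.4, 0.6]
gripper_width: 51.0
finger_force: 0.0
t 10.25 pos [650.9  95.5 340.5] ydir -2.29 zdir [ 0.008  0.002 -1.   ] F [-0.2 -0.4  0.6] w 51.0 ff 0.0 q [ 0.23  0.38 -0.63  1.24  0.22  1.58 -0.4 ]
```

View pics/s2.png

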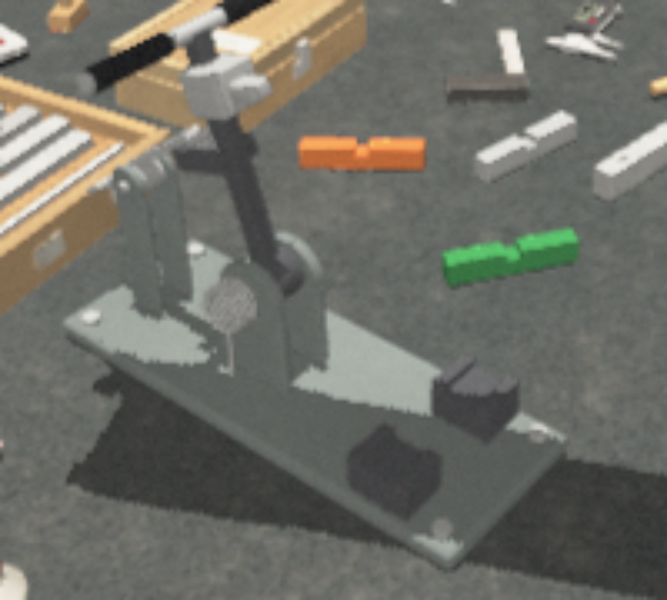

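The hammer is cocked and held: handle at (175,50) in the crop, stem leaning back, both anvils free at (475,400) and (395,470). Next is the test bar.

```bash
python3 - <<'E'
from h import *
plan([615,-255,330],Rdown(-13),10)
E
```

```text
10 x row [-0.0352  0.0008  0.0008] [ 0.0004 -0.0002  0.0187] |p|mm 35.3 turn deg 1.07
```

```bash
python3 -m creep '[[-0.035,0.0008,0,0,0,0.0187,0.6],[-0.035,0.0008,0,0,0,0.0187,0.6],[-0.035,0.0008,0,0,0,0.0187,0.6],[-0.035,0.0008,0,0,0,0.0187,0.6],[-0.035,0.0008,0,0,0,0.0187,0.6],[-0.035,0.0008,0,0,0,0.0187,0.6],[-0.035,0.0008,0,0,0,0.0187,0.6],[-0.035,0.0008,0,0,0,0.0187,0.6],[-0.035,0.0008,0,0,0,0.0187,0.6],[-0.035,0.0008,0,0,0,0.0187,0.6]]'
python3 -m creep '[[0,0,0.035,0,0,0,0.6],[0,0,0.035,0,0,0,0.6],[0,0,0.035,0,0,0,0.6],[0,0,0.035,0,0,0,0.6],[0,0,0,0,0,0,0.6],[0,0,0,0,0,0,0.6],[0,0,0,0,0,0,0.6]]'
python3 - <<'E'
from h import *
st()
im,W,ci=cloud('wrist'); cv2.imwrite('pics/w3.png',cv2.resize(im[...,::-1],(640,480)))
Z=W[...,2]; m=(Z>8)&(Z<30)&(W[...,0]>570)&(W[...,0]<665)&(W[...,1]>-330)&(W[...,1]<-200)&(im.min(-1)>90)
n,l,s,c=cv2.connectedComponentsWithStats(m.astype(np.uint8))
for i in range(1,n):
    if s[i,4]>100:
        p=W[l==i]; p=p[p[:,2]>14]; r=cv2.minAreaRect(p[:,:2].astype(np.float32)); print(s[i],np.round(r[0],1),np.round(r[1],1),round(r[2],1),np.percentile(p[:,2],90))
plan([618,-262,4],Rdown(-13.3),8)
E
```

```text
time_s: 11.3
tool_pos: [613.5, -254.5, 333.7]
orientation: [-2.459, -1.954, 0.001]
ft_force: [0.3, -0.0, -0.4]
gripper_width: 51.4
finger_force: 0.0
time_s: 12.0
tool_pos: [615.3, -253.4, 196.9]
orientation: [2.457, 1.954, 0.002]
ft_force: [-0.2, 0.0, 0.4]
gripper_width: 51.4
finger_force: 0.0
t 12.0 pos [ 615.3 -253.4  196.9] ydir -13.01 zdir [ 0.003 -0.001 -1.   ] F [-0.2  0.   0.4] w 51.4 ff 0.0 q [ 0.66  0.42 -0.46  1.45  0.19  1.31 -0.04]
[ 250  139   14   80 1038] [ 619.4 -263.2] [99.8 15.5] 76.9 20.023135847895425
8 x row [-0.001   0.0005  0.0241] [0.0004 0.     0.0006] |p|mm 24.1 turn deg 0.04
```

View pics/w3.png

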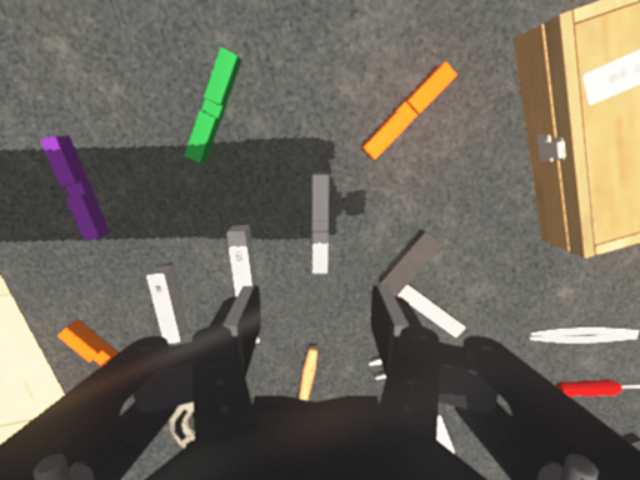

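The notched bar is at (320,223) in the wrist picture, notch at about (320,235), with its surroundings clear. Its centre is (619.4,-263.2). I'll descend and grip.

```bash
python3 -m creep '[[-0.005,0.001,0.03,0,0,0,0.6],[-0.0047,0.0007,0.03,0,0,0,0.6],[0,0,0.04,0,0,0,0.6],[0,0,0.04,0,0,0,0.6],[0,0,0.03,0,0,0,0.6],[0,0,0.015,0,0,0,0.6],[0,0,0.004,0,0,0,0.6],[0,0,0,0,0,0,0.6],[0,0,0,0,0,0,0.6]]' 60
python3 - <<'E'
from h import *
st(); plan([619.3,-263,4.5],Rdown(-13.1),1)
E
```

```text
time_s: 12.95
tool_pos: [615.2, -263.5, 7.7]
orientation: [2.457, 1.954, 0.002]
ft_force: [-0.1, -0.0, 0.6]
gripper_width: 51.1
finger_force: 0.0
t 12.95 pos [ 615.2 -263.5    7.7] ydir -13.01 zdir [ 0.003 -0.001 -1.   ] F [-0.1 -0.   0.6] w 51.1 ff 0.0 q [ 0.65  0.6  -0.42  1.61  0.28  0.99 -0.08]
1 x row [0.0014 0.0039 0.0032] [0.003  0.0005 0.0015] |p|mm 5.3 turn deg 0.2
```

```bash
python3 -m creep '[[0.0007,0.004,0.0035,0.003,0,0,0.6],[0,0,0,0,0,0,0.6],[0,0,0,0,0,0,0],[0,0,0,0,0,0,0],[0,0,0,0,0,0,0],[0,0,0,0,0,0,0],[0,0,0,0,0,0,0],[0,0,0,0,0,0,0]]' 60
python3 -m creep '[[0,0,-0.01,0,0,0,0],[0,0,-0.03,0,0,0,0],[0,0,-0.035,0,0,0,0],[0,0,-0.035,0,0,0,0],[0,0,-0.03,0,0,0,0],[0,0,0,0,0,0,0],[0,0,0,0,0,0,0]]' 60
python3 - <<'E'
from h import *
st(); h=np.array([604,50.5]); a=np.radians(-2.3); print('nest',h-130*np.array([np.cos(a),np.sin(a)]))
plan([474,55.7,150],Rdown(-2.3),10)
E
```

```text
time_s: 13.75
tool_pos: [618.0, -263.3, 2.4]
orientation: [-2.457, -1.954, 0.003]
ft_force: [-0.7, 1.3, 4.2]
gripper_width: 14.4
finger_force: 60.3
time_s: 14.45
tool_pos: [618.2, -263.4, 142.4]
orientation: [-2.457, -1.954, 0.003]
ft_force: [-0.2, -0.5, -2.5]
gripper_width: 14.7
finger_force: 59.6
t 14.45 pos [ 618.2 -263.4  142.4] ydir -13.01 zdir [-0.002  0.    -1.   ] F [-0.2 -0.5 -2.5] w 14.7 ff 59.6 q [ 0.67  0.47 -0.45  1.49  0.21  1.23 -0.04]
nest [474.10472864  55.71713303]
10 x row [ 0.0296 -0.0188 -0.0007] [-0.0002  0.     -0.0187] |p|mm 35.1 turn deg 1.07
```

```bash
python3 -m creep '[[0.0296,-0.0188,-0.0007,0,0,-0.0187,0],[0.0296,-0.0188,-0.0007,0,0,-0.0187,0],[0.0296,-0.0188,-0.0007,0,0,-0.0187,0],[0.0296,-0.0188,-0.0007,0,0,-0.0187,0],[0.0296,-0.0188,-0.0007,0,0,-0.0187,0],[0.0296,-0.0188,-0.0007,0,0,-0.0187,0],[0.0296,-0.0188,-0.0007,0,0,-0.0187,0],[0.0296,-0.0188,-0.0007,0,0,-0.0187,0],[0.0296,-0.0188,-0.0007,0,0,-0.0187,0],[0.0296,-0.0188,-0.0007,0,0,-0.0187,0]]' 
python3 -m creep '[[0,0,0,0,0,0,0],[0,0,0,0,0,0,0],[0,0,0,0,0,0,0],[0,0,0,0,0,0,0]]'
python3 - <<'E'
from h import *
st()
im,W,ci=cloud('wrist'); np.savez('pics/w4.npz',im=im,W=W); cv2.imwrite('pics/w4.png',cv2.resize(im[...,::-1],(640,480)))
Z=W[...,2]
def rep(n,m):
    n_,l,s,c=cv2.connectedComponentsWithStats(m.astype(np.uint8))
    for i in range(1,n_):
        if s[i,4]>60:
            p=W[l==i]; r=cv2.minAreaRect(p[:,:2].astype(np.float32)); print(n,s[i],np.round(r[0],1),np.round(r[1],1),round(r[2],1),np.median(p[:,2]).round(1))
rep('anvil',(Z>25)&(Z<50)&(W[...,0]<540)&(W[...,0]>400)&(W[...,1]>-20)&(W[...,1]<130))
rep('bar',(Z>130)&(Z<180)&(im.min(-1)>90)&(W[...,0]<540)&(W[...,0]>430)&(W[...,1]>-20)&(W[...,1]<130))
im,W,ci=cloud('top'); Z=W[...,2]; np.savez('pics/t4.npz',im=im,W=W)
rep('anvil_top',(Z>25)&(Z<50)&(W[...,0]<540)&(W[...,0]>400)&(W[...,1]>-20)&(W[...,1]<130))
E
```

```text
time_s: 15.45
tool_pos: [472.5, 56.9, 148.2]
orientation: [-2.261, -2.174, 0.006]
ft_force: [0.9, 0.3, -3.3]
gripper_width: 14.2
finger_force: 59.5
time_s: 15.85
tool_pos: [474.6, 54.8, 149.1]
orientation: [-2.265, -2.172, 0.003]
ft_force: [-0.5, -0.0, -2.3]
gripper_width: 14.6
finger_force: 59.6
t 15.85 pos [474.6  54.8 149.1] ydir -2.4 zdir [-0.004  0.001 -1.   ] F [-0.5 -0.  -2.3] w 14.6 ff 59.6 q [ 0.46  0.1  -0.69  1.94  0.07  1.13 -0.3 ]
anvil [ 229  131   47   36 1236] [476.1  94.3] [32.5 43.5] 87.7 36.9
anvil [231 205   6  21 121] [454.5  26.5] [16.4  6. ] 88.6 41.0
anvil [269 205   5  21 100] [492.4  24.9] [16.9  4.8] 86.3 40.8
bar [ 224  155   58  166 5295] [476.2  59.1] [27.4 93.2] 4.5 165.9
anvil_top [197 213  14  17 194] [472.5  16.4] [31.8 42.6] 88.6 37.0
```

View pics/w4.png

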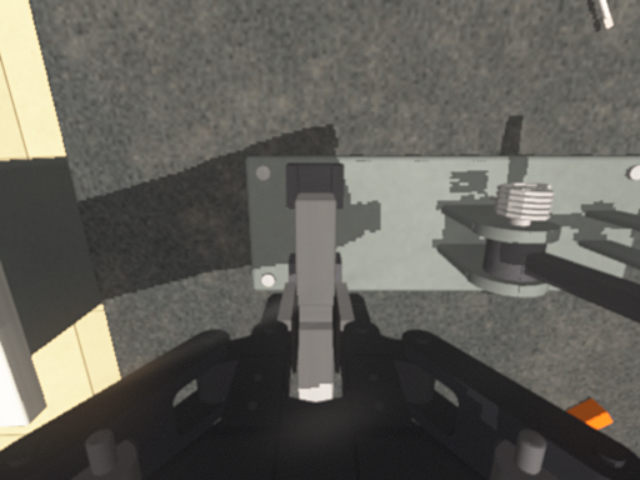

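The anvils are centred at (474.3,55.4), which matches the nest. I'll check the bar's far end and side position in the hand from this same frame.

```bash
python3 - <<'E'
from h import *
z=np.load('pics/w4.npz'); im,W=z['im'],z['W']; Z=W[...,2]
m=(Z>160)&(Z<173)&(W[...,1]>70)&(W[...,1]<120)&(abs(W[...,0]-475)<20)
p=W[m]; print(len(p),'ymax',np.percentile(p[:,1],[95,99,100]).round(1),'z',np.median(p[:,2]))
for y in (75,85,95):
    q=p[abs(p[:,1]-y)<4]; print(y,q[:,0].min().round(1),q[:,0].max().round(1),np.median(q[:,2]).round(1))
# notch: profile of height along y at x~475
m=(abs(W[...,0]-475)<4)&(Z>140)&(Z<175); 
for y in range(10,110,4):
    q=W[m&(abs(W[...,1]-y)<2)]; 
    if len(q): print(y,np.median(q[:,2]).round(1),end='; ')
plan([474.2,55.7,60],Rdown(-2.3),6)
E
```

```text
2272 ymax [104.2 105.1 105.4] z 166.00865506706222
75 468.1 484.1 166.0
85 468.7 484.3 166.1
95 468.8 485.1 166.1
14 165.9; 18 166.0; 22 166.0; 26 166.0; 30 166.1; 34 166.0; 38 166.1; 42 166.2; 46 166.1; 50 162.2; 54 159.1; 58 159.3; 62 166.0; 66 166.0; 70 166.0; 74 166.1; 78 166.2; 82 166.2; 86 166.1; 90 166.0; 94 166.2; 98 166.2; 102 166.1; 106 161.1; 6 x row [ 0.0001 -0.      0.0149] [-0.0006 -0.0001 -0.0002] |p|mm 14.9 turn deg 0.04
```

```bash
python3 -m creep '[[0.0005,-0.001,0.02,-0.003,0,0,0],[0,0,0.03,0,0,0,0],[0,0,0.03,0,0,0,0],[0,0,0.015,0,0,0,0],[0,0,0.006,0,0,0,0],[0,0,0.003,0,0,0,0],[0,0,0,0,0,0,0],[0,0,0,0,0,0,0]]' 
python3 -c "
from h import *
st()"
```

```text
time_s: 16.75
tool_pos: [474.2, 56.6, 46.5]
orientation: [2.265, 2.176, 0.002]
ft_force: [-0.3, 0.1, -2.4]
gripper_width: 14.4
finger_force: 59.5
t 16.75 pos [474.2  56.6  46.5] ydir -2.31 zdir [ 0.002  0.001 -1.   ] F [-0.3  0.1 -2.4] w 14.4 ff 59.5 q [ 0.41  0.24 -0.67  2.05  0.19  0.91 -0.41]
```

```bash
python3 -m creep '[[-0.0013,0,0.003,0,0,0,0],[0,0,0.003,0,0,0,0],[0,0,0,0,0,0,0],[0,0,0,0,0,0,0]]' 
python3 -m creep '[[0,0,0.0015,0,0,0,0],[0,0,0,0,0,0,0],[0,0,0,0,0,0,0]]' 
python3 -c "
from h import *
st()"
```

```text
time_s: 17.15
tool_pos: [473.3, 55.3, 39.6]
orientation: [-2.265, -2.176, -0.001]
ft_force: [-0.6, 0.3, -1.9]
gripper_width: 14.5
finger_force: 59.5
time_s: 17.45
tool_pos: [473.6, 55.3, 38.3]
orientation: [-2.265, -2.176, -0.001]
ft_force: [0.7, -0.6, -0.5]
gripper_width: 14.7
finger_force: 59.7
t 17.45 pos [473.6  55.3  38.3] ydir -2.29 zdir [ 0.     0.001 -1.   ] F [ 0.7 -0.6 -0.5] w 14.7 ff 59.7 q [ 0.4   0.25 -0.67  2.06  0.2   0.9  -0.42]
```

```bash
python3 -m creep '[[0,0,0.0003,0,0,0,0],[0,0,0,0,0,0,0.2],[0,0,0,0,0,0,0.4],[0,0,0,0,0,0,0.4],[0,0,0,0,0,0,0.4]]' 20
python3 -m creep '[[0,0,-0.005,0,0,0,0.4],[0,0,-0.02,0,0,0,0.4],[0,0,-0.03,0,0,0,0.4],[0,0,-0.04,0,0,0,0.4],[0,-0.01,-0.04,0,0,0,0.4],[0,0,0,0,0,0,0.4],[0,0,0,0,0,0,0.4]]'
python3 - <<'E'
from h import *
st()
im,W,ci=cloud('wrist'); cv2.imwrite('pics/w5.png',cv2.resize(im[...,::-1],(640,480)))
Z=W[...,2]
def rep(n,m):
    n_,l,s,c=cv2.connectedComponentsWithStats(m.astype(np.uint8))
    for i in range(1,n_):
        if s[i,4]>60:
            p=W[l==i]; r=cv2.minAreaRect(p[:,:2].astype(np.float32)); print(n,s[i],np.round(r[0],1),np.round(r[1],1),round(r[2],1),np.median(p[:,2]).round(1))
rep('bartop',(Z>51)&(Z<62)&(W[...,0]<540)&(W[...,0]>430)&(W[...,1]>-20)&(W[...,1]<130))
rep('notch',(Z>46)&(Z<51)&(W[...,0]<540)&(W[...,0]>430)&(W[...,1]>20)&(W[...,1]<90))
im,W,ci=cloud('scene'); cv2.imwrite('pics/s5.png',cv2.resize(im[150:330,100:300,::-1],(667,600)))
E
```

```text
time_s: 17.95
tool_pos: [473.4, 55.3, 37.8]
orientation: [-2.265, -2.176, -0.001]
ft_force: [0.2, 0.4, 1.2]
gripper_width: 34.3
finger_force: 0.0
time_s: 18.65
tool_pos: [463.9, 55.5, 174.0]
orientation: [2.264, 2.175, 0.003]
ft_force: [0.3, -0.3, -0.4]
gripper_width: 33.8
finger_force: 0.0
t 18.65 pos [463.9  55.5 174. ] ydir -2.3 zdir [ 0.003 -0.    -1.   ] F [ 0.3 -0.3 -0.4] w 33.8 ff 0.0 q [ 0.48  0.04 -0.7   1.94  0.03  1.17 -0.27]
bartop [254 136  17  45 741] [475.6  83.6] [43.7 15.9] 87.9 55.1
bartop [254 190  16  41 621] [473.5  28.8] [43.6 15.7] 87.8 55.2
notch [254 180  16  11 158] [474.5  54.8] [10.7 15.7] 88.2 48.3
```

View pics/s5.png

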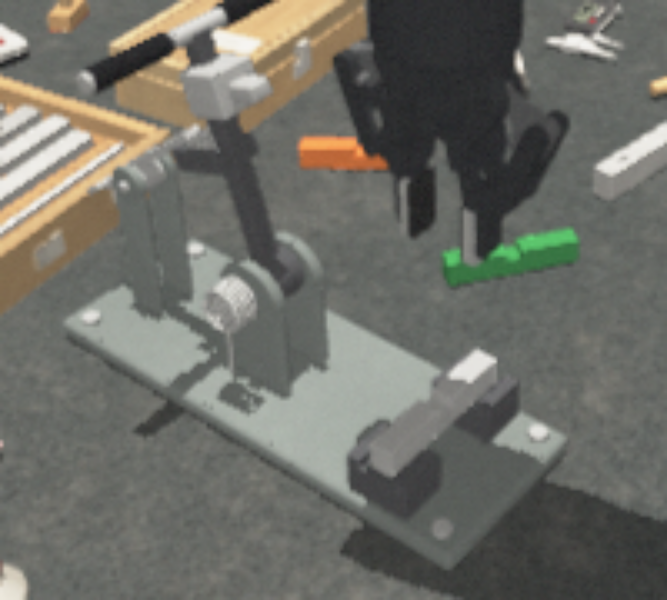

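The bar is seated between the lips at (435,415). Its centre is about (474.5,56) against the nest at (474.2,55.6), its top is at z 55, and the notch is up. The hammer is still cocked.

```bash
python3 -c "
from plant import workorder
print(workorder.hand_in())"
```

```text
the job is handed in; nothing more can be done
None
```

I handed the job in with the hammer cocked on the hook, the notched bar seated notch up across both anvils within about 1 mm of centre, and the two plain bars untouched. It took about 19 s of the 64 s allowed.

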